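# Clear up after the seed-sowing class

### The job

Sort the rinsed sowing kit: put the two vent dials flat in the blue tray, one in each bay, and stand the terracotta pot upright in the dark wooden tray. Stack the two cell trays to drain, square on the grey cell tray on the wooden board: first the green one, shifted 20 mm lengthwise towards the board's yellow end, then the black one on top of it, back in line with the grey one. Do not shove or knock over the amber bottle.

Things in the scene. Friction and masses are not known exactly. Their poses are not given: they have to be found in the camera images.
- green_tray: loose mid-green open cell tray, 100 mm long (its x) by 60 mm wide (its y) by 30 mm high, straight 4 mm walls, 60 g, with 2 x 3 low-walled cells; origin at the centre of its underside, z up; the two ends are alike
- black_tray: loose black open cell tray, 100 mm long (its x) by 60 mm wide (its y) by 30 mm high, straight 4 mm walls, 60 g, with 2 x 3 low-walled cells; origin at the centre of its underside, z up; the two ends are alike
- green_dial: loose green vent dial: a flat disc 60 mm across and 8 mm thick with four dark dots on it and a round knob in the middle, 22 mm across, whose top is 34 mm above the disc's underside; 40 g; origin at the centre of its underside, z up
- orange_dial: loose orange vent dial: a flat disc 60 mm across and 8 mm thick with four dark dots on it and a round knob in the middle, 22 mm across, whose top is 34 mm above the disc's underside; 40 g; origin at the centre of its underside, z up
- pot: loose empty terracotta plant pot, 62 mm high, 42 mm across at the foot, tapering out to a straight upright rim band 60 mm across that covers its top 19 mm; wall 4 mm, 110 g; origin at the centre of its underside, z up
- stand: fixed draining stand: a pale wooden board 170 mm (its x) by 84 mm (its y), 12 mm thick, lying on the table, with a 25 mm wide yellow band across its +x end; fixed on its middle is a grey cell tray, 100 mm along x by 60 mm along y by 30 mm high, whose rim is 42 mm above the table. Origin at the centre of the board's underside, x pointing to the yellow end
- dial_tray: fixed shallow blue tray, 88 mm (its x) by 172 mm (its y), 16 mm high, walls and floor 4 mm; one wall across the middle makes two square bays, each about 80 by 80 mm inside, centred at y = +42 mm and y = -42 mm; origin at the centre of its underside
- pot_tray: fixed square dark wooden tray, 88 by 88 mm outside, 80 by 80 mm inside, 25 mm high, floor 4 mm thick; origin at the centre of its underside
- bottle: loose amber glass bottle with a white cap standing upright among the things, 44 mm across, 75 mm high; to be left alone; origin at the centre of its underside

How it is judged:
At the end, for the whole second after the job is handed in: Green tray on the grey, 20 mm towards the yellow end; black on it, in line with the grey: each within 8 mm both ways, level, square within 0.15 rad. One dial flat in each blue bay, within 14 mm of its centre each way. Pot upright on the wooden tray's floor. All at rest (x of green_tray in the frame of stand between 0.012 and 0.028 m and y of green_tray in the frame of stand between -0.008 and 0.008 m and z of green_tray in the frame of stand between 0.037 and 0.047 m and angle between the x axis of each of green_tray, black_tray and the x axis of stand, either way round below 0.15 rad and angle between each of green_tray, black_tray, green_dial, orange_dial's own z axis and vertical below 0.08 rad and linear speed of each of green_tray, black_tray, green_dial, orange_dial, pot below 0.02 m/s and x of black_tray in the frame of stand between -0.008 and 0.008 m and y of black_tray in the frame of stand between -0.008 and 0.008 m and z of black_tray in the frame of stand between 0.067 and 0.077 m and x of green_dial in the frame of dial_tray between -0.014 and 0.014 m and z of green_dial in the frame of dial_tray between 0 and 0.008 m and x of orange_dial in the frame of dial_tray between -0.014 and 0.014 m and z of orange_dial in the frame of dial_tray between 0 and 0.008 m and ((y of green_dial in the frame of dial_tray between 0.028 and 0.056 m and y of orange_dial in the frame of dial_tray between -0.056 and -0.028 m) or (y of green_dial in the frame of dial_tray between -0.056 and -0.028 m and y of orange_dial in the frame of dial_tray between 0.028 and 0.056 m)) and x of pot in the frame of pot_tray between -0.024 and 0.024 m and y of pot in the frame of pot_tray between -0.024 and 0.024 m and z of pot in the frame of pot_tray between 0 and 0.008 m and angle between pot's own z axis and vertical below 0.1 rad); the robot touches nothing.
It fails at once if the amber bottle is shoved more than 25 mm or knocked over (distance of bottle from where it was at the start of the episode above 0.025 m or angle between bottle's own z axis and vertical above 0.5 rad).
It also fails if it takes over 115 s, if anything falls off the work surface, if the arm or the gripper's body presses on something with over 40 N, if the wrist force passes 120 N, or if a joint passes its speed limit or range.

### The arm

A 6-joint arm with a two-finger parallel gripper is mounted at the origin on the work surface. World frame = base frame: x ahead of the robot, y to its left, z up, the work surface at z = 0. Lengths are in m, angles in rad, forces in N, time in s.
With the tool pointing down it reaches from about 0.425 to 0.95 m from the base axis. Payload 3.5 kg.
Tool frame: the origin (TCP) lies midway between the tips of the shut fingers; the grasp point (between the pads) lies 19 mm behind it; z points along the fingers, y is the direction in which the jaws open and shut (so a half turn about z gives the same grasp; the last joint's range is limited). The gripper opens to 85 mm and grips with 20 to 120 N. Pads are 22 mm wide; open, the fingers measure 114 mm over their backs; the gripper's body (76 mm by 85 mm) begins 54 mm behind the grasp point. The pads swing forward as they close: fully open they stand 13 mm farther back than shut.
Start: joints at [1.096, 0.286, 1.577, -0, 1.279, -0.15], TCP at [0.215, 0.64, 0.231] pointing down, gripper open.
Joint ranges: [-2.77, 2.77], [-0.9, 2.22], [0.21, 2.48], [-1.53, 4.67], [0.24, 2.81], [-2.84, 2.84]. Speed limits (rad/s): [2.79, 2.79, 3.14, 3.14, 3.14, 3.14].

### API

Orientations are given as a unit quaternion [x, y, z, w].
In Python, from plant import * gives the robot as it stands.
- The arm moves only by the shell command python3 -m jog 'ROWS' [FORCE]. ROWS is a JSON object of lists of equal length, an entry for each row: "travel": the shift along the world's x, y, z in mm, a list of three; "dr": the turn, a rotation vector about the world's x, y, z in degrees, a list of three; "jaw": the closure in counts, from 0 (fully open) to 255 (shut). In form: {"travel": [[x, y, z], ...], "dr": [[wx, wy, wz], ...], "jaw": [jaw, ...]}. A call has 1 to 5 rows; each row shifts and turns the commanded pose from where the row before left it; what a row does not reach is not made up. A row lasts 1/12 s, in which the tool goes at most 41.7 mm and 7.16 degrees, less where a joint would pass 70% of its speed; a pose out of reach is approached as far as the arm can. A call is refused whole if a number of a shift passes 41.7 or a number of a turn 7.16, either way. A call with a gripper value outside its range is refused whole. The fingers move at their own pace and stop on an object; FORCE is the grip in N (left out, the last holds). Time passes only in rows, so rows that do not move let the fingers close. It gives the time, the measured TCP pose, the force and the opening at its end, in the units of the state.
- get_state(): the state, without advancing time (a new reading comes with each control period).
- read_camera(name): name is "scene" or "top" or "wrist"; returns the picture (420x560x3 uint8, red, green, blue); there is no depth.
- camera_info(name): a dict with "K" (3x3 intrinsics, pixels), "R" (3x3) and "t" (3): a world point X has camera coordinates R X + t; the wrist camera has in their place "mount" (4x4, takes a point from camera to tool coordinates, whose origin is the TCP and whose axes are the flange's). Camera axes: x right, y down, z forward; pixel columns grow to the right and rows downward; lengths in m; the calibration is good to about 2 mm. A picture is of the moment at which its call begins: read the wrist's pose just before it. camera_info takes no time and is no camera call.
- sign_off(): hands the job in, once; it reports no verdict.
The state is a dict: "time": time; "qpos": joint angles; "dq": joint speeds; "joint_efforts": joint torques, N m; "eef_pos": TCP position; "tcp_rot": TCP orientation; "contact_force": force on the tool from outside, world axes, zero at the start; "wrist_torque": the same for the moment, N m; "opening": opening from 0.0 (shut) to 1.0 (fully open).
Only numpy, scipy, OpenCV 4.12 (cv2) and the standard library are available. Lean on these libraries where they do the work, as an engineer would, in place of code of your own. Each camera call takes 0.05 s, during which the arm holds its last target. There are 200 camera calls.

## Working session

There is one attempt and no reset: what is moved stays moved. The work goes in short steps, Python scripts to look and compute and a shell command to move; the robot and the scene stay as the last step left them, time stands still between calls to the robot, and variables do not carry over. Pictures are saved under pics/ and viewed, about 12 in all and at most 16, crops included, and the job is handed in when it is done.

```bash
mkdir -p pics; ls; python3 - <<'E'
from plant import *
import cv2
print(get_state())
for n in("scene","top"):
    cv2.imwrite(f"pics/{n}0.png",read_camera(n)[:,:,::-1]); i=camera_info(n); print(n,i)
print(camera_info("wrist"))
E
```

```text
pics
{'time': 0.0, 'qpos': array([ 1.09601851e+00,  2.87170565e-01,  1.57820546e+00,  4.81156465e-05,
        1.27862537e+00, -1.50013888e-01]), 'dq': array([0.00074164, 0.00010998, 0.00154147, 0.00054099, 0.00013885,
       0.00105412]), 'joint_efforts': array([-1.10930363e-03, -4.05982554e+01, -2.92624962e+01, -1.73336257e-04,
        5.78166524e-03, -1.02349830e-05]), 'eef_pos': array([0.21504075, 0.63911922, 0.22992852]), 'tcp_rot': array([ 1.61676043e-01,  9.86843152e-01, -1.13900105e-03, -3.92065822e-04]), 'contact_force': array([-0.13924163, -0.43197233,  0.22756999]), 'wrist_torque': array([-0.05051916,  0.02098743,  0.01996291]), 'opening': 1.002556657679425}
scene {'K': array([[505.82580776,   0.        , 287.3671394 ],
       [  0.        , 505.82580776, 215.13214177],
       [  0.        ,   0.        ,   1.        ]]), 'R': array([[ 0.6489213 ,  0.76074341, -0.01306182],
       [ 0.45988638, -0.40584822, -0.78980488],
       [-0.60613997,  0.50651426, -0.61321908]]), 't': array([-0.34761269, -0.2276411 ,  1.74014013])}
top {'K': array([[451.34557261,   0.        , 275.99598558],
       [  0.        , 451.34557261, 205.83511727],
       [  0.        ,   0.        ,   1.        ]]), 'R': array([[-0.02706438, -0.99930545, -0.02561511],
       [-0.99755017,  0.02865267, -0.06381755],
       [ 0.06450717,  0.02382517, -0.99763279]]), 't': array([0.04005268, 0.54098401, 1.25049485])}
{'K': array([[296.0350563 ,   0.        , 281.79408965],
       [  0.        , 296.0350563 , 208.54986173],
       [  0.        ,   0.        ,   1.        ]]), 'mount': array([[ 4.28901891e-04, -9.65494109e-01, -2.60424539e-01,
         6.75985391e-02],
       [ 9.99999548e-01,  6.35167213e-04, -7.07876862e-04,
         1.98477781e-04],
       [ 8.48864070e-04, -2.60424118e-01,  9.65493945e-01,
        -1.40873503e-01],
       [ 0.00000000e+00,  0.00000000e+00,  0.00000000e+00,
         1.00000000e+00]])}
```

View pics/top0.png

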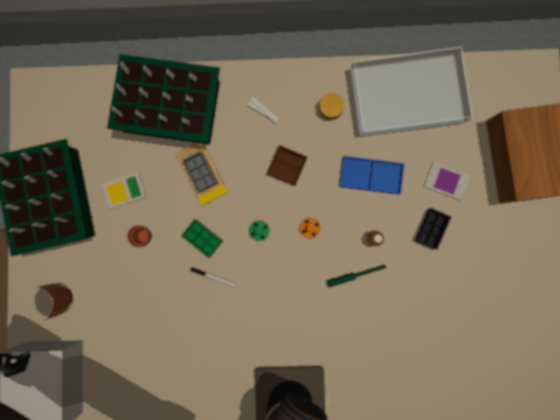

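View pics/scene0.png

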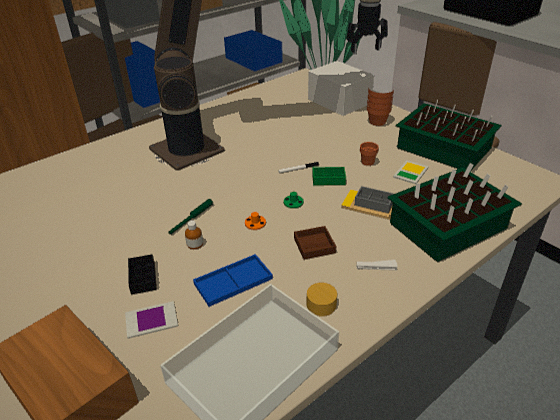

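```bash
cat > h.py <<'E'
import numpy as np, cv2
from scipy.spatial.transform import Rotation as Ro
from plant import *
def cam(n, st=None):
    i=camera_info(n); K=np.array(i["K"])
    if n!="wrist":
        R=np.array(i["R"]); return K,R.T,-R.T@np.array(i["t"])
    st=st or get_state(); T=np.array(i["mount"]); W=Ro.from_quat(st["tcp_rot"]).as_matrix()
    return K,W@T[:3,:3],np.array(st["eef_pos"])+W@T[:3,3]
def ray(c,px,z):
    K,R,C=c; px=np.atleast_2d(px).astype(float)
    d=(R@np.linalg.solve(K,np.c_[px,np.ones(len(px))].T)).T
    return C+d*((z-C[2])/d[:,2])[:,None]
def proj(c,P):
    K,R,C=c; p=(K@(R.T@(np.atleast_2d(P)-C).T)).T; return p[:,:2]/p[:,2:]
def blob(m,near=None,amin=20):
    n,l,s,ce=cv2.connectedComponentsWithStats(m.astype(np.uint8))
    k=[j for j in range(1,n) if s[j,4]>=amin]
    j=min(k,key=lambda j:np.hypot(*(ce[j]-near))) if near is not None else max(k,key=lambda j:s[j,4])
    return l==j
def rect(c,m,z):
    "min-area rect of the mask's contour cast to height z: centre, long, short, angle deg of the long axis"
    k=max(cv2.findContours(m.astype(np.uint8),cv2.RETR_EXTERNAL,cv2.CHAIN_APPROX_NONE)[0],key=cv2.contourArea)
    P=ray(c,k[:,0,:],z)[:,:2]
    (ctr,(w,h),a)=cv2.minAreaRect((P*1000).astype(np.float32))
    if w<h: w,h,a=h,w,a+90
    return np.round(ctr,1),round(w,1),round(h,1),round((a+90)%180-90,1)
def hsv(im): return cv2.cvtColor(im,cv2.COLOR_RGB2HSV).astype(int)
def snap(name):
    st=get_state(); im=read_camera("wrist"); cv2.imwrite(f"pics/{name}.png",im[:,:,::-1]); return cam("wrist",st),im
E
python3 - <<'E'
from h import *
im=cv2.imread("pics/top0.png")[:,:,::-1].copy(); H=hsv(im); h,s,v=H[...,0],H[...,1],H[...,2]
c=cam("top"); print("cam",c[2])
def near(u,w,r):
    m=np.zeros(h.shape,bool); m[w-r:w+r,u-r:u+r]=1; return m
Q={"green_tray":((h>50)&(h<95)&(s>120),203,238,30,.02),"green_dial":((h>50)&(h<95)&(s>90),259,231,18,.006),
"orange_dial":((h<25)&(s>180),310,228,18,.006),"black_tray":(v<75,432,228,30,.02),
"dial_tray":((h>100)&(h<130)&(s>120),372,175,45,.016),"pot_tray":((v<110),287,165,30,.025),
"pot":((h<14)|(h>170))&(s>140)&(v>60) and None}if 0 else {
"green_tray":((h>50)&(h<95)&(s>120),203,238,30,.025),"green_dial":((h>50)&(h<95)&(s>90),259,231,18,.006),
"orange_dial":((h<25)&(s>180),310,228,18,.006),"black_tray":(v<75,432,228,30,.025),
"dial_tray":((h>100)&(h<130)&(s>120),372,175,45,.014),"pot_tray":(v<110,287,165,30,.02),
"pot":(((h<13)|(h>170))&(s>130),140,236,20,.055),"yellow":((h>20)&(h<32)&(s>180),212,194,24,.012),"bottle":(((h<15)&(s>150)),374,238,18,.03)}
for k,(m,u,w,r,z) in Q.items():
    try: b=blob(m&near(u,w,r)); print(k,b.sum(),rect(c,b,z))
    except Exception as e: print(k,e)
print(im[215,145],im[173,202],im[236,135],im[236,148])
big=cv2.resize(im[125:265,90:460,::-1],None,fx=2.15,fy=2.15,interpolation=cv2.INTER_CUBIC); cv2.imwrite("pics/crop0.png",big)
E
```

```text
cam [ 0.46007681 -0.00526904  1.28308489]
green_tray 686 (array([457.6, 235.2]), 95.5, 56.1, 50.1)
green_dial 303 (array([474.5,  76.1]), 53.1, 51.9, -64.9)
orange_dial 274 (array([478.2, -67.9]), 51.8, 50.3, -65.0)
black_tray 897 (array([ 466.6, -403.8]), 101.9, 67.2, -26.0)
dial_tray 1781 (array([ 622.2, -245.4]), 168.2, 84.0, 81.1)
pot_tray 1034 (array([655.2,  -6.9]), 93.4, 89.5, -24.6)
pot 372 (array([468.3, 403.3]), 58.9, 55.8, 44.2)
yellow 237 (array([579.7, 205.8]), 79.9, 23.0, -65.0)
bottle 68 (array([ 444.7, -240.2]), 33.2, 27.4, -2.4)
[152 135 111] [79 78 74] [77 38 19] [107  52  27]
```

View pics/crop0.png

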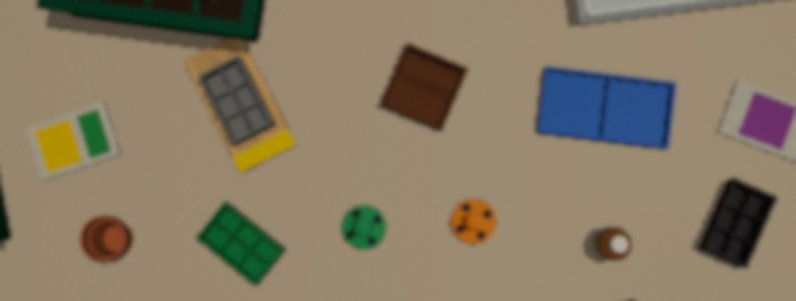

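```bash
python3 -m jog '{"travel":[[0,0,15],[10,-10,15],[20,-20,0],[27,-25,0],[27,-25,0]],"dr":[[0,0,0],[0,0,0],[0,0,0],[0,0,0],[0,0,0]],"jaw":[0,0,0,0,0]}' 40
python3 -m jog '{"travel":[[27,-25,0],[27,-25,0],[27,-25,0],[27,-25,0],[27,-25,0]],"dr":[[0,0,0],[0,0,0],[0,0,0],[0,0,0],[0,0,0]],"jaw":[0,0,0,0,0]}'
python3 -m jog '{"travel":[[25,-40,0],[20,-25,0],[10,-10,0],[0,0,0],[0,0,0]],"dr":[[0,0,0],[0,0,0],[0,0,0],[0,0,0],[0,0,0]],"jaw":[0,0,0,0,0]}'
python3 -c "
from h import *
snap('w1')"
```

```text
time: 0.52
eef_pos: [0.3004, 0.5587, 0.2627]
tcp_rot: [0.161, 0.987, 0.001, 0.001]
contact_force: [0.6, 0.4, 0.4]
opening: 1.0
time: 0.93
eef_pos: [0.436, 0.4325, 0.2624]
tcp_rot: [0.162, 0.987, 0.0, 0.001]
contact_force: [0.3, 0.1, -0.2]
opening: 1.001
time: 1.35
eef_pos: [0.4869, 0.3638, 0.2618]
tcp_rot: [0.163, 0.987, 0.0, -0.0]
contact_force: [-0.8, 0.4, -0.6]
opening: 1.002
```

View pics/w1.png

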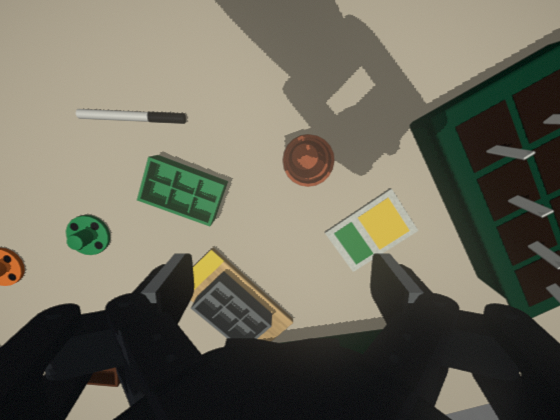

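```bash
cat > meas.py <<'E'
from h import *
def trays(c,im,col,near,z=.03):
    H=hsv(im);h,s,v=[H[...,i] for i in range(3)]
    m={"green":(h>50)&(h<95)&(s>90),"black":(v<70),"grey":(s<40)&(v<125)&(v>30),"yellow":(h>18)&(h<33)&(s>170),"pot":((h<13)|(h>170))&(s>110),"orange":(h>8)&(h<22)&(s>190),"blue":(h>100)&(h<130)&(s>110),"wood":((h<14)|(h>170))&(s>90)&(v<100)}[col]
    b=blob(m,near,150); return b,rect(c,b,z)
E
python3 - <<'E'
from meas import *
im=cv2.imread("pics/w1.png")[:,:,::-1].copy(); c=cam("wrist"); print(c[2])
for col,n,z in [("green",(182,190),.02),("green",(88,235),.006),("yellow",(203,267),.012),("grey",(235,305),.042),("pot",(308,160),.055),("pot",(308,160),.01)]:
    b,r=trays(c,im,col,n,z); print(col,b.sum(),r, np.argwhere(b).min(0)[::-1],np.argwhere(b).max(0)[::-1])
cv2.imwrite("pics/c1.png",np.hstack([cv2.resize(im[120:200,270:350,::-1],None,fx=4,fy=4),cv2.resize(im[240:340,180:300,::-1],(384,320))]))
E
```

```text
[0.42224511 0.38626594 0.40261348]
green 2512 (array([455.9, 233.6]), 101.8, 61.3, 50.3) [138 157] [223 225]
green 1238 (array([472.3,  78. ]), 60.3, 59.6, -42.7) [ 66 215] [109 254]Traceback (most recent call last):
  File "<stdin>", line 4, in <module>
  File "meas.py", line 5, in trays
    b=blob(m,near,150); return b,rect(c,b,z)
  File "h.py", line 19, in blob
    j=min(k,key=lambda j:np.hypot(*(ce[j]-near))) if near is not None else max(k,key=lambda j:s[j,4])
      ~~~^^^^^^^^^^^^^^^^^^^^^^^^^^^^^^^^^^^^^^^^
ValueError: min() iterable argument is empty
```

```bash
sed -i 's/(s>170),"pot"/(s>140),"pot"/' meas.py; python3 - <<'E'
from meas import *
im=cv2.imread("pics/w1.png")[:,:,::-1].copy(); c=cam("wrist"); H=hsv(im); print(H[267,203],H[268,208],H[305,235],H[295,225])
cv2.imwrite("pics/c1.png",np.hstack([cv2.resize(im[120:200,270:350,::-1],None,fx=4,fy=4),cv2.resize(im[240:340,180:300,::-1],(384,320))]))
for col,n,z in [("grey",(235,305),.042),("pot",(308,160),.055),("pot",(308,160),.01),("yellow",(203,267),.012)]:
  try:
    b,r=trays(c,im,col,n,z); print(col,b.sum(),r, np.argwhere(b).min(0)[::-1],np.argwhere(b).max(0)[::-1])
  except Exception as e: print(col,e)
E
```

```text
[ 25 161 212] [ 25 161 211] [45 12 84] [30 10 74]
grey 3221 (array([639.8, 241.4]), 110.9, 80.6, 26.0) [191 273] [271 343]
pot 1531 (array([466. , 404.3]), 57.8, 57.1, -18.6) [284 135] [333 185]
pot 1531 (array([471.7, 406.6]), 65.3, 64.5, -18.6) [284 135] [333 185]
yellow 575 (array([572. , 214.5]), 65.0, 24.6, -63.4) [193 250] [223 289]
```

View pics/c1.png

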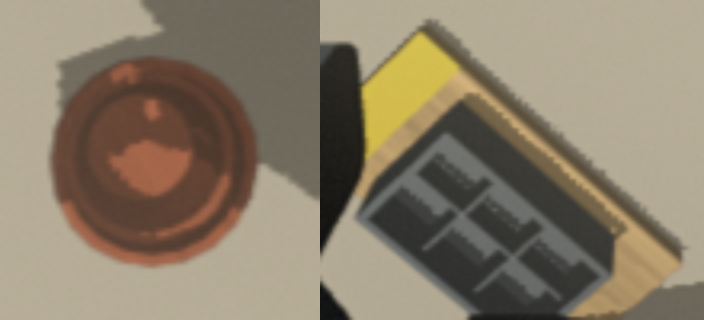

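```bash
python3 -m jog '{"travel":[[-10,20,-30],[-10,20,-35],[0,0,-40],[0,0,-40],[0,0,-40]],"dr":[[0,0,0],[0,0,0],[0,0,0],[0,0,0],[0,0,0]],"jaw":[0,0,0,0,0]}' 30
python3 -m jog '{"travel":[[0,0,-30],[0,0,-20],[0,0,0],[0,0,0],[0,0,0]],"dr":[[0,0,0],[0,0,0],[0,0,0],[0,0,0],[0,0,0]],"jaw":[0,0,0,0,255]}'
python3 -m jog '{"travel":[[0,0,0],[0,0,0],[0,0,0],[0,0,0],[0,0,0]],"dr":[[0,0,0],[0,0,0],[0,0,0],[0,0,0],[0,0,0]],"jaw":[255,255,255,255,255]}'
python3 -m jog '{"travel":[[0,0,0],[0,0,0],[0,0,10],[0,0,30],[0,0,35]],"dr":[[0,0,0],[0,0,0],[0,0,0],[0,0,0],[0,0,0]],"jaw":[255,255,255,255,255]}'
```

```text
time: 1.82
eef_pos: [0.4648, 0.4065, 0.0752]
tcp_rot: [0.16, 0.987, 0.001, 0.0]
contact_force: [0.7, -0.2, -0.5]
opening: 1.0
time: 2.23
eef_pos: [0.467, 0.406, 0.0283]
tcp_rot: [0.161, 0.987, 0.001, 0.001]
contact_force: [0.3, -0.1, -0.2]
opening: 0.883
time: 2.65
eef_pos: [0.4683, 0.4055, 0.0296]
tcp_rot: [0.162, 0.987, 0.002, 0.002]
contact_force: [-1.4, -1.0, 7.1]
opening: 0.685
time: 3.07
eef_pos: [0.4644, 0.4031, 0.0999]
tcp_rot: [0.162, 0.987, -0.002, -0.002]
contact_force: [-0.1, 0.6, -0.6]
opening: 0.685
```

```bash
python3 -m jog '{"travel":[[4,-10,30],[12,-25,10],[16,-34,0],[16,-34,0],[16,-34,0]],"dr":[[0,0,0],[0,0,0],[0,0,0],[0,0,0],[0,0,0]],"jaw":[255,255,255,255,255]}'
python3 -m jog '{"travel":[[16,-34,0],[16,-34,0],[16,-34,0],[16,-34,0],[16,-34,0]],"dr":[[0,0,0],[0,0,0],[0,0,0],[0,0,0],[0,0,0]],"jaw":[255,255,255,255,255]}'
python3 -m jog '{"travel":[[16,-34,0],[16,-34,0],[13,-24,0],[5,-10,0],[0,0,0]],"dr":[[0,0,0],[0,0,0],[0,0,0],[0,0,0],[0,0,0]],"jaw":[255,255,255,255,255]}'
python3 -c "
from h import *
snap('w2')"
```

```text
time: 3.48
eef_pos: [0.5309, 0.2663, 0.143]
tcp_rot: [0.161, 0.987, 0.001, 0.001]
contact_force: [0.8, 0.3, -0.6]
opening: 0.684
time: 3.9
eef_pos: [0.6109, 0.0956, 0.1423]
tcp_rot: [0.162, 0.987, 0.0, 0.001]
contact_force: [0.1, -0.6, -0.1]
opening: 0.688
time: 4.32
eef_pos: [0.6614, -0.0072, 0.142]
tcp_rot: [0.163, 0.987, -0.0, 0.001]
contact_force: [-0.2, 0.9, -0.8]
opening: 0.683
```

View pics/w2.png

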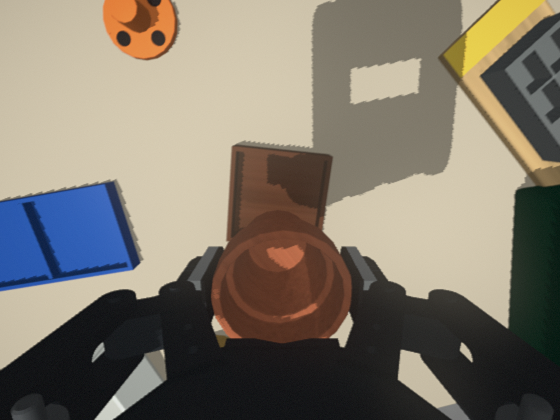

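```bash
python3 - <<'E'
from h import *
c=cam("wrist"); P=ray(c,[[233,146],[332,156]],.025)[:,:2]; print(P,np.linalg.norm(P[0]-P[1]))
d=(P[1]-P[0])/np.linalg.norm(P[1]-P[0]); n=np.array([d[1],-d[0]]); n*=np.sign(n[0]); print(P.mean(0)+.044*n, get_state()["eef_pos"])
print(ray(c,[[113,182],[137,268]],.016)[:,:2],ray(c,[[441,57]],.012))
E
```

```text
[[ 0.59659506 -0.02751635]
 [ 0.6317584   0.05007543]] 0.0851877011855324
[ 0.65425339 -0.00688255] [ 0.66047677 -0.00529436  0.14166728]
[[ 0.59154004 -0.14417839]
 [ 0.67627421 -0.16131253]] [[0.5843707  0.16032376 0.012     ]]
```

```bash
python3 -m jog '{"travel":[[-3,-1,-25],[-3,-1,-30],[0,0,-30],[0,0,-13],[0,0,-4]],"dr":[[0,0,0],[0,0,0],[0,0,0],[0,0,0],[0,0,0]],"jaw":[255,255,255,255,255]}'
python3 -m jog '{"travel":[[0,0,-3],[0,0,-3],[0,0,0],[0,0,0],[0,0,0]],"dr":[[0,0,0],[0,0,0],[0,0,0],[0,0,0],[0,0,0]],"jaw":[255,255,255,255,255]}'
```

```text
time: 4.78
eef_pos: [0.6511, -0.0044, 0.0357]
tcp_rot: [0.161, 0.987, 0.0, -0.004]
contact_force: [0.0, 0.2, -1.4]
opening: 0.684
time: 5.2
eef_pos: [0.6555, -0.0068, 0.035]
tcp_rot: [0.162, 0.987, 0.0, 0.001]
contact_force: [0.1, 0.7, -1.5]
opening: 0.684
```

```bash
python3 -m jog '{"travel":[[0,0,-2],[0,0,0],[0,0,0],[0,0,0],[0,0,0]],"dr":[[0,0,0],[0,0,0],[0,0,0],[0,0,0],[0,0,0]],"jaw":[255,255,0,0,0]}'
python3 -m jog '{"travel":[[0,0,0],[0,0,0],[0,0,20],[0,0,40],[0,0,40]],"dr":[[0,0,0],[0,0,0],[0,0,0],[0,0,0],[0,0,0]],"jaw":[0,0,0,0,0]}'
python3 -c "
from h import *
print(cam('top')and 1); im=read_camera('scene'); cv2.imwrite('pics/s1.png',cv2.resize(im[180:320,230:470,::-1],None,fx=3,fy=3))"
```

```text
time: 5.62
eef_pos: [0.6543, -0.0067, 0.0311]
tcp_rot: [0.162, 0.987, 0.0, -0.0]
contact_force: [0.5, -0.1, 0.5]
opening: 0.998
time: 6.03
eef_pos: [0.6525, -0.0063, 0.1296]
tcp_rot: [0.162, 0.987, 0.0, -0.003]
contact_force: [1.8, -0.0, 0.4]
opening: 0.997
1
```

View pics/s1.png

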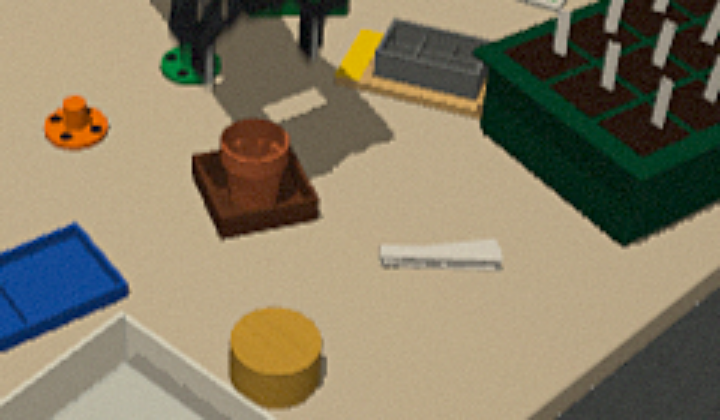

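```bash
python3 -m jog '{"travel":[[0,0,25],[0,10,35],[-10,15,35],[-15,20,25],[-15,20,0]],"dr":[[0,0,-7],[0,0,-7],[0,0,-7],[0,0,-7],[0,0,-7]],"jaw":[0,0,0,0,0]}'
python3 -m jog '{"travel":[[-15,20,0],[-15,20,0],[-15,20,0],[-15,15,0],[-12,12,0]],"dr":[[0,0,-7],[0,0,-7],[0,0,-7],[0,0,-7],[0,0,-7]],"jaw":[0,0,0,0,0]}'
python3 -m jog '{"travel":[[-10,10,0],[-10,10,0],[0,0,0],[0,0,0],[0,0,0]],"dr":[[0,0,-7],[0,0,-7],[0,0,-7],[0,0,-7],[0,0,-7]],"jaw":[0,0,0,0,0]}'
python3 -m jog '{"travel":[[0,0,0],[0,0,0],[0,0,0],[0,0,0],[0,0,0]],"dr":[[0,0,-7],[0,0,-7],[0,0,-7],[0,0,-7],[0,0,-3]],"jaw":[0,0,0,0,0]}'
python3 -c "
from h import *
print(Ro.from_quat(get_state()['tcp_rot']).as_matrix()[:,1]); snap('w3')"
```

```text
time: 6.5
eef_pos: [0.6175, 0.0585, 0.2594]
tcp_rot: [0.454, 0.891, 0.003, 0.006]
contact_force: [-0.4, 0.5, 1.2]
opening: 0.999
time: 6.92
eef_pos: [0.5412, 0.1466, 0.2511]
tcp_rot: [0.7, 0.714, 0.0, -0.0]
contact_force: [0.9, 1.0, -0.4]
opening: 1.0
time: 7.33
eef_pos: [0.5221, 0.1657, 0.2512]
tcp_rot: [0.883, 0.47, 0.0, 0.0]
contact_force: [0.3, -0.1, -0.4]
opening: 0.999
time: 7.75
eef_pos: [0.5224, 0.1654, 0.2511]
tcp_rot: [0.976, 0.217, -0.0, -0.0]
contact_force: [0.5, -0.3, 0.8]
opening: 1.0
[ 4.24313293e-01 -9.05515449e-01 -4.12333040e-05]
```

View pics/w3.png

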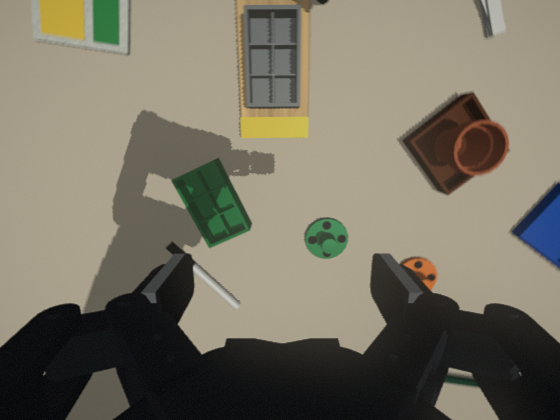

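```bash
python3 - <<'E'
from meas import *
im=cv2.imread("pics/w3.png")[:,:,::-1].copy(); c=cam("wrist"); print(c[2])
for col,n,z in [("green",(212,202),.02),("green",(326,238),.006),("orange",(418,270),.006),("yellow",(274,127),.012),("grey",(272,56),.042),("wood",(450,145),.022)]:
  try:
    b,r=trays(c,im,col,n,z); print(col,b.sum(),r, np.argwhere(b).min(0)[::-1],np.argwhere(b).max(0)[::-1])
  except Exception as e: print(col,e)
print(hsv(im)[50:70:5,230:320:6].tolist()[0])
E
```

```text
[0.58107381 0.19413773 0.39193266]
green 2959 (array([454.2, 235.4]), 100.2, 61.9, 49.9) [173 161] [248 246]
green 928 (array([472.9,  75.2]), 56.9, 56.3, -64.8) [306 219] [347 257]
orange min() iterable argument is empty
yellow 1364 (array([577.4, 203.4]), 82.2, 23.9, -64.8) [241 117] [307 137]
grey 5534 (array([641.8, 234.5]), 99.7, 58.5, 25.1) [244   5] [300 107]
wood 3314 (array([654.8,  -8.3]), 92.8, 88.7, 64.8) [410  93] [488 193]
[[21, 45, 169], [21, 42, 144], [18, 102, 142], [50, 8, 96], [60, 9, 114], [68, 9, 114], [60, 9, 114], [60, 8, 102], [72, 11, 114], [60, 9, 117], [60, 7, 103], [30, 10, 80], [18, 102, 180], [18, 95, 172], [20, 45, 169]]
```

```bash
python3 -m jog '{"travel":[[-17,18,-20],[-17,18,-35],[-17,17,-35],[-16,16.5,-35],[0,0,-35]],"dr":[[0,0,7],[0,0,7],[0,0,7],[0,0,4],[0,0,0]],"jaw":[0,0,0,0,0]}' 25
python3 -m jog '{"travel":[[0,0,-35],[0,0,-30],[0,0,-15],[0,0,-5],[0,0,0]],"dr":[[0,0,0],[0,0,0],[0,0,0],[0,0,0],[0,0,0]],"jaw":[0,0,0,0,0]}'
python3 -m jog '{"travel":[[0,0,-3],[0,0,0],[0,0,0],[0,0,0],[0,0,0]],"dr":[[0,0,0],[0,0,0],[0,0,0],[0,0,0],[0,0,0]],"jaw":[0,0,0,0,0]}'
```

```text
time: 8.22
eef_pos: [0.4535, 0.236, 0.0916]
tcp_rot: [0.903, 0.429, -0.0, -0.001]
contact_force: [0.3, -0.5, -0.7]
opening: 1.004
time: 8.63
eef_pos: [0.4552, 0.2336, 0.0067]
tcp_rot: [0.905, 0.426, -0.002, -0.0]
contact_force: [-1.0, 0.0, 0.9]
opening: 1.001
time: 9.05
eef_pos: [0.4571, 0.2342, 0.0062]
tcp_rot: [0.905, 0.426, 0.001, 0.0]
contact_force: [-0.5, -0.3, -0.6]
opening: 0.997
```

```bash
python3 -m jog '{"travel":[[0,0,-2],[0,0,0],[0,0,0],[0,0,0],[0,0,0]],"dr":[[0,0,0],[0,0,0],[0,0,0],[0,0,0],[0,0,0]],"jaw":[0,255,255,255,255]}'
python3 -m jog '{"travel":[[0,0,0],[0,0,0],[0,0,0],[0,0,0],[0,0,0]],"dr":[[0,0,0],[0,0,0],[0,0,0],[0,0,0],[0,0,0]],"jaw":[255,255,255,255,255]}'
python3 - <<'E'
from meas import *
st=get_state();print(st["eef_pos"],st["contact_force"]); c,im=snap('w4'); 
b,r=trays(c,im,"green",(280,250),.03); print(b.sum(),r,np.argwhere(b).min(0)[::-1],np.argwhere(b).max(0)[::-1])
E
```

```text
time: 9.47
eef_pos: [0.4564, 0.234, 0.0032]
tcp_rot: [0.905, 0.426, 0.0, 0.0]
contact_force: [0.1, -0.1, -0.3]
opening: 0.699
time: 9.88
eef_pos: [0.4565, 0.234, 0.0032]
tcp_rot: [0.905, 0.426, 0.0, 0.0]
contact_force: [-0.2, 0.5, 1.1]
opening: 0.698
[0.45645427 0.23400092 0.00322076] [-0.21929122  0.49773423  1.09362195]
24522 (array([462.5, 243.4]), 84.9, 59.7, 50.2) [207 161] [357 348]
```

View pics/w4.png

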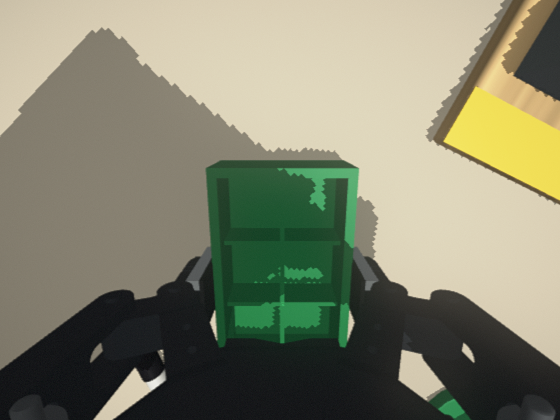

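```bash
python3 - <<'E'
from h import *
st=get_state(); c=cam("wrist",st); P=ray(c,[[207,168],[358,168]],.03); R=Ro.from_quat(st["tcp_rot"]).as_matrix()
print((R.T@(P-st["eef_pos"]).T).T*1000)
E
```

```text
[[ 50.92493221 -30.31024472 -26.77556342]
 [ 50.95789889  27.84472189 -26.768412  ]]
```

```bash
python3 -m jog '{"travel":[[0,0,15],[0,0,30],[0,0,35],[10,0,35],[20,-1,10]],"dr":[[0,0,0],[0,0,0],[0,0,0],[0,0,-3],[0,0,-5]],"jaw":[255,255,255,255,255]}'
python3 -m jog '{"travel":[[30,-2,0],[30,-2,0],[30,-2,0],[30,-1,0],[12,-1,0]],"dr":[[0,0,-5],[0,0,-5],[0,0,-5],[0,0,-2.3],[0,0,0]],"jaw":[255,255,255,255,255]}'
python3 -m jog '{"travel":[[6,0,0],[0,0,0],[0,0,0],[0,0,0],[0,0,0]],"dr":[[0,0,0],[0,0,0],[0,0,0],[0,0,0],[0,0,0]],"jaw":[255,255,255,255,255]}'
python3 -c "
from h import *
st=get_state();print(st['eef_pos'],np.degrees(np.arctan2(*Ro.from_quat(st['tcp_rot']).as_matrix()[[1,0],1])))"
```

```text
time: 10.35
eef_pos: [0.4877, 0.234, 0.1334]
tcp_rot: [0.933, 0.361, 0.003, 0.0]
contact_force: [1.8, 0.5, -0.0]
opening: 0.698
time: 10.77
eef_pos: [0.6213, 0.2242, 0.1278]
tcp_rot: [0.976, 0.216, 0.001, 0.0]
contact_force: [0.2, 0.1, 0.3]
opening: 0.702
time: 11.18
eef_pos: [0.6231, 0.2252, 0.1279]
tcp_rot: [0.976, 0.218, -0.001, -0.0]
contact_force: [-0.4, -0.1, -0.5]
opening: 0.696
[0.62308628 0.22524585 0.12791064] -64.86723029295786
```

```bash
python3 -m jog '{"travel":[[1,0,-25],[0,0,-30],[0,0,-15],[0,0,-6],[0,0,-3]],"dr":[[0,0,0],[0,0,0],[0,0,0],[0,0,0],[0,0,0]],"jaw":[255,255,255,255,255]}'
python3 -m jog '{"travel":[[0,0,-2],[0,0,-2],[0,0,0],[0,0,0],[0,0,0]],"dr":[[0,0,0],[0,0,0],[0,0,0],[0,0,0],[0,0,0]],"jaw":[255,255,255,255,255]}'
```

```text
time: 11.6
eef_pos: [0.6239, 0.2249, 0.0476]
tcp_rot: [0.976, 0.217, -0.002, -0.0]
contact_force: [-0.3, 0.1, 0.4]
opening: 0.694
time: 12.02
eef_pos: [0.626, 0.2251, 0.0462]
tcp_rot: [0.976, 0.217, 0.001, 0.0]
contact_force: [0.5, -0.4, -1.4]
opening: 0.696
```

```bash
python3 -m jog '{"travel":[[0,0,-1],[0,0,0],[0,0,0],[0,0,0],[0,0,0]],"dr":[[0,0,0],[0,0,0],[0,0,0],[0,0,0],[0,0,0]],"jaw":[255,255,255,100,50]}'
python3 -m jog '{"travel":[[0,0,0],[0,0,0],[0,0,0],[0,0,20],[0,0,40]],"dr":[[0,0,0],[0,0,0],[0,0,0],[0,0,0],[0,0,0]],"jaw":[0,0,0,0,0]}'
python3 -m jog '{"travel":[[-15,-7,40],[-25,-12,40],[-30,-15,25],[-20,-10,0],[0,0,0]],"dr":[[0,0,0],[0,0,0],[0,0,0],[0,0,0],[0,0,0]],"jaw":[0,0,0,0,0]}'
python3 - <<'E'
from meas import *
st=get_state();print(st["eef_pos"]); c,im=snap('w5'); 
for col,n,z in [("green",(272,90),.072),("yellow",(274,127),.012),("grey",(272,56),.042)]:
    b,r=trays(c,im,col,n,z); print(col,b.sum(),r, np.argwhere(b).min(0)[::-1],np.argwhere(b).max(0)[::-1])
E
```

```text
time: 12.43
eef_pos: [0.6256, 0.225, 0.0444]
tcp_rot: [0.976, 0.217, 0.0, 0.0]
contact_force: [-0.6, -0.5, -0.8]
opening: 0.798
time: 12.85
eef_pos: [0.6205, 0.2239, 0.0974]
tcp_rot: [0.976, 0.217, -0.007, -0.0]
contact_force: [-0.1, -0.3, -0.7]
opening: 1.0
time: 13.27
eef_pos: [0.5376, 0.1822, 0.2038]
tcp_rot: [0.976, 0.217, 0.001, 0.0]
contact_force: [-0.2, 0.2, -0.6]
opening: 0.999
[0.53756497 0.1822131  0.20376156]
green 8260 (array([625.8, 226.5]), 98.4, 59.1, 25.0) [244  23] [316 146]
yellow 850 (array([577.3, 204.4]), 82.2, 23.9, -64.1) [243 135] [317 158]
grey 786 (array([683.1, 254.9]), 58.8, 9.5, -64.9) [246  10] [311  22]
```

View pics/w5.png

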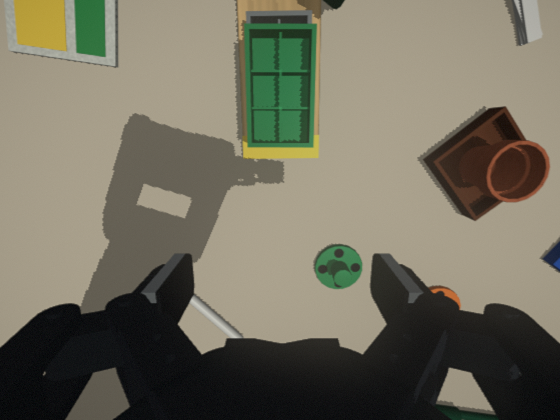

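```bash
python3 -m jog '{"travel":[[-16,-26,-15],[-16,-27,-25],[-16,-27,-30],[-16.5,-26,-30],[0,0,-30]],"dr":[[0,0,0],[0,0,0],[0,0,0],[0,0,0],[0,0,0]],"jaw":[0,0,0,0,0]}' 25
python3 -m jog '{"travel":[[0,0,-30],[0,0,-20],[0,0,-9],[0,0,-3],[0,0,0]],"dr":[[0,0,0],[0,0,0],[0,0,0],[0,0,0],[0,0,0]],"jaw":[0,0,0,0,0]}'
python3 -m jog '{"travel":[[0,0,0],[0,0,0],[0,0,0],[0,0,0],[0,0,0]],"dr":[[0,0,0],[0,0,0],[0,0,0],[0,0,0],[0,0,0]],"jaw":[255,255,255,255,255]}'
python3 -m jog '{"travel":[[0,0,0],[0,0,0],[0,0,0],[0,0,0],[0,0,0]],"dr":[[0,0,0],[0,0,0],[0,0,0],[0,0,0],[0,0,0]],"jaw":[255,255,255,255,255]}'
```

```text
time: 13.73
eef_pos: [0.4739, 0.0765, 0.0715]
tcp_rot: [0.976, 0.216, -0.002, 0.0]
contact_force: [0.2, 0.7, -0.5]
opening: 1.0
time: 14.15
eef_pos: [0.4763, 0.079, 0.0112]
tcp_rot: [0.976, 0.217, -0.001, -0.0]
contact_force: [-0.4, 0.2, -0.4]
opening: 1.001
time: 14.57
eef_pos: [0.4769, 0.0789, 0.0127]
tcp_rot: [0.976, 0.217, 0.001, 0.0]
contact_force: [0.5, -0.7, 0.4]
opening: 0.3
time: 14.98
eef_pos: [0.4769, 0.0789, 0.0127]
tcp_rot: [0.976, 0.217, 0.001, 0.0]
contact_force: [-1.5, 0.7, 6.0]
opening: 0.247
```

```bash
python3 -m jog '{"travel":[[0,0,15],[0,0,35],[5,-10,35],[15,-28,25],[15,-28,0]],"dr":[[0,0,0],[0,0,0],[0,0,0],[0,0,0],[0,0,0]],"jaw":[255,255,255,255,255]}'
python3 -m jog '{"travel":[[15,-28,0],[15,-28,0],[15,-28,0],[15,-28,0],[15,-28,0]],"dr":[[0,0,0],[0,0,0],[0,0,0],[0,0,0],[0,0,0]],"jaw":[255,255,255,255,255]}'
python3 -m jog '{"travel":[[15,-28,0],[10,-20,0],[0,0,0],[0,0,0],[0,0,0]],"dr":[[0,0,0],[0,0,0],[0,0,0],[0,0,0],[0,0,0]],"jaw":[255,255,255,255,255]}'
python3 - <<'E'
from meas import *
st=get_state();print(st["eef_pos"]); c,im=snap('w6'); 
for col,n,z in [("blue",(280,200),.016),("orange",(300,20),.006),("green",(280,290),.1)]:
  try:
    b,r=trays(c,im,col,n,z); print(col,b.sum(),r, np.argwhere(b).min(0)[::-1],np.argwhere(b).max(0)[::-1])
  except Exception as e: print(col,e)
E
```

```text
time: 15.4
eef_pos: [0.515, 0.0124, 0.128]
tcp_rot: [0.976, 0.219, 0.005, 0.002]
contact_force: [1.9, -0.4, -0.2]
opening: 0.247
time: 15.82
eef_pos: [0.5863, -0.1284, 0.1211]
tcp_rot: [0.976, 0.217, -0.0, -0.0]
contact_force: [0.1, 1.0, -1.1]
opening: 0.244
time: 16.23
eef_pos: [0.6104, -0.1744, 0.1209]
tcp_rot: [0.976, 0.217, -0.001, -0.001]
contact_force: [0.5, -0.0, -1.5]
opening: 0.246
[ 0.61040641 -0.17441338  0.12086759]
blue 15322 (array([ 620.8, -247.1]), 170.9, 88.6, 81.0) [260 132] [470 297]
orange 728 (array([468.1, -57.1]), 46.2, 37.5, 54.5) [ 96 255] [135 304]
green 5532 (array([ 600.3, -176.2]), 65.1, 59.6, -7.4) [229 207] [335 309]
```

View pics/w6.png

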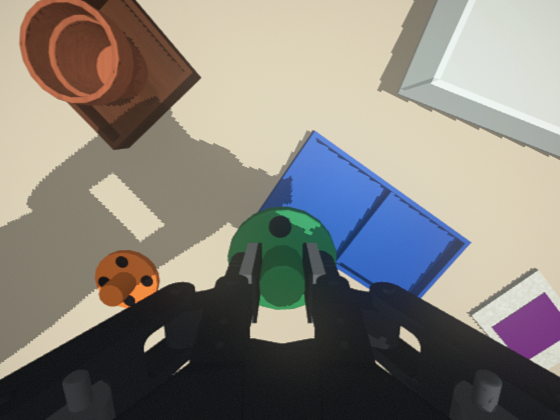

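```bash
python3 -m jog '{"travel":[[11,-14,-15],[11,-14,-30],[0,0,-25],[0,0,0],[0,0,0]],"dr":[[0,0,0],[0,0,0],[0,0,0],[0,0,0],[0,0,0]],"jaw":[255,255,255,255,255]}'
python3 - <<'E'
from meas import *
st=get_state();print(st["eef_pos"]); c,im=snap('w7'); z=st["eef_pos"][2]-.004
b,r=trays(c,im,"green",(280,270),z); print(r)
ys,xs=np.nonzero(b); k=[(xs[ys==y].min(),y) for y in range(ys.min()+3,ys.min()+50)]+[(xs[ys==y].max(),y) for y in range(ys.min()+3,ys.min()+50)]
P=ray(c,k,z)[:,:2]; A=np.c_[2*P,np.ones(len(P))]; s=np.linalg.lstsq(A,(P**2).sum(1),rcond=None)[0]; print("disc",s[:2],np.sqrt(s[2]+s[0]**2+s[1]**2))
b,r=trays(c,im,"blue",(330,200),.016); print(r)
E
```

```text
time: 16.7
eef_pos: [0.6313, -0.2011, 0.0498]
tcp_rot: [0.976, 0.218, -0.002, -0.002]
contact_force: [-0.3, -0.3, -0.2]
opening: 0.244
[ 0.63133491 -0.20111035  0.04979182]
(array([ 628.6, -199.6]), 58.5, 54.1, -7.9)
disc [ 0.62932134 -0.20062992] 0.028140298012706632
(array([ 622.8, -248. ]), 170.1, 87.4, 81.0)
```

```bash
python3 -m jog '{"travel":[[-1,-4,-18],[0,0,-10],[0,0,-4],[0,0,0],[0,0,0]],"dr":[[0,0,0],[0,0,0],[0,0,0],[0,0,0],[0,0,0]],"jaw":[255,255,255,255,255]}'
python3 -m jog '{"travel":[[0,0,-2],[0,0,0],[0,0,0],[0,0,0],[0,0,0]],"dr":[[0,0,0],[0,0,0],[0,0,0],[0,0,0],[0,0,0]],"jaw":[255,255,0,0,0]}'
python3 -m jog '{"travel":[[0,0,0],[0,0,0],[0,0,0],[0,0,20],[0,0,35]],"dr":[[0,0,0],[0,0,0],[0,0,0],[0,0,0],[0,0,0]],"jaw":[0,0,0,0,0]}'
```

```text
time: 17.17
eef_pos: [0.6325, -0.2068, 0.0207]
tcp_rot: [0.976, 0.217, 0.0, 0.0]
contact_force: [-0.4, -0.1, -0.6]
opening: 0.247
time: 17.58
eef_pos: [0.6325, -0.2072, 0.0183]
tcp_rot: [0.976, 0.217, 0.0, 0.0]
contact_force: [0.8, 0.4, -0.1]
opening: 0.66
time: 18.0
eef_pos: [0.6286, -0.2054, 0.0679]
tcp_rot: [0.976, 0.217, -0.004, -0.004]
contact_force: [0.2, 0.4, -0.1]
opening: 1.0
```

```bash
python3 -m jog '{"travel":[[0,0,35],[-15,13,35],[-25,20,10],[-28,24,0],[-28,24,0]],"dr":[[0,0,0],[0,0,0],[0,0,0],[0,0,0],[0,0,0]],"jaw":[0,0,0,0,0]}'
python3 -m jog '{"travel":[[-28,24,0],[-20,18,0],[-10,8,0],[0,0,0],[0,0,0]],"dr":[[0,0,0],[0,0,0],[0,0,0],[0,0,0],[0,0,0]],"jaw":[0,0,0,0,0]}'
sed -i 's/(h>8)&(h<22)&(s>190)/(h>5)\&(h<20)\&(s>140)/' meas.py
python3 - <<'E'
from meas import *
st=get_state();print(st["eef_pos"]); c,im=snap('w8'); print(proj(c,[[.478,-.068,.006],[.455,-.24,.03],[.6285,-.205,.012]]))
for col,n,z in [("orange",proj(c,[.478,-.068,.006])[0],.006),("orange",proj(c,[.478,-.068,.006])[0],.009),("green",proj(c,[.6285,-.205,.012])[0],.012),("blue",proj(c,[.622,-.247,.012])[0],.016)]:
  try:
    b,r=trays(c,im,col,n,z); print(col,b.sum(),r, np.argwhere(b).min(0)[::-1],np.argwhere(b).max(0)[::-1])
  except Exception as e: print(col,e)
E
```

```text
time: 18.42
eef_pos: [0.5362, -0.126, 0.1548]
tcp_rot: [0.976, 0.217, 0.002, 0.001]
contact_force: [-0.5, 0.8, 0.3]
opening: 1.0
time: 18.83
eef_pos: [0.4783, -0.076, 0.1533]
tcp_rot: [0.976, 0.218, 0.001, 0.0]
contact_force: [-0.1, 0.1, -0.2]
opening: 1.001
[ 0.47834039 -0.07595829  0.15331174]
[[275.46631381 192.66526582]
 [421.41583193 289.65696167]
 [482.29225785 109.78134433]]
orange 2241 (array([477.1, -70.1]), 57.8, 57.6, -20.4) [248 165] [306 222]
orange 2241 (array([477.8, -69.8]), 57.2, 57.0, -20.4) [248 165] [306 222]
green 3307 (array([ 626.2, -205.7]), 61.1, 58.6, -81.1) [447  78] [516 145]
blue 12375 (array([ 619.8, -244.6]), 175.3, 90.2, 81.0) [414  37] [559 224]
```

View pics/w8.png

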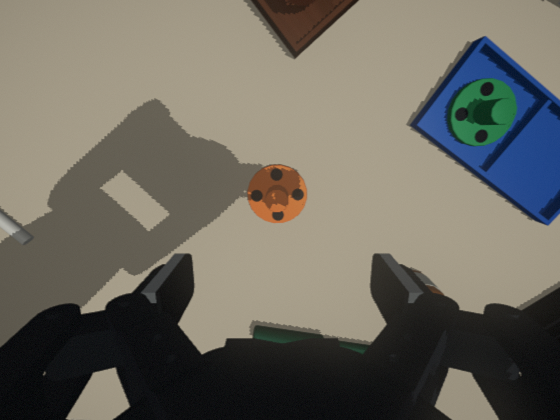

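```bash
python3 -m jog '{"travel":[[-1,3,-30],[0,3,-35],[0,0,-35],[0,0,-25],[0,0,-10]],"dr":[[0,0,0],[0,0,0],[0,0,0],[0,0,0],[0,0,0]],"jaw":[0,0,0,0,0]}' 25
python3 -m jog '{"travel":[[0,0,-5],[0,0,0],[0,0,0],[0,0,0],[0,0,0]],"dr":[[0,0,0],[0,0,0],[0,0,0],[0,0,0],[0,0,0]],"jaw":[0,0,0,0,0]}'
```

```text
time: 19.3
eef_pos: [0.4754, -0.07, 0.014]
tcp_rot: [0.976, 0.217, -0.003, -0.002]
contact_force: [-0.3, -0.1, 1.0]
opening: 0.998
time: 19.72
eef_pos: [0.4788, -0.0707, 0.0147]
tcp_rot: [0.976, 0.217, 0.002, 0.001]
contact_force: [0.5, 0.0, 0.5]
opening: 0.999
```

```bash
python3 -m jog '{"travel":[[0,0,-3],[0,0,0],[0,0,0],[0,0,0],[0,0,0]],"dr":[[0,0,0],[0,0,0],[0,0,0],[0,0,0],[0,0,0]],"jaw":[0,255,255,255,255]}'
python3 -m jog '{"travel":[[0,0,0],[0,0,0],[0,0,0],[0,0,0],[0,0,10]],"dr":[[0,0,0],[0,0,0],[0,0,0],[0,0,0],[0,0,0]],"jaw":[255,255,255,255,255]}'
python3 -m jog '{"travel":[[0,0,30],[5,-7,35],[16,-25,15],[19,-31,0],[19,-31,0]],"dr":[[0,0,0],[0,0,0],[0,0,0],[0,0,0],[0,0,0]],"jaw":[255,255,255,255,255]}'
python3 -m jog '{"travel":[[19,-31,0],[19,-31,0],[19,-31,0],[15,-20,0],[5,-10,0]],"dr":[[0,0,0],[0,0,0],[0,0,0],[0,0,0],[0,0,0]],"jaw":[255,255,255,255,255]}'
python3 -m jog '{"travel":[[0,0,-20],[0,0,-15],[0,0,0],[0,0,0],[0,0,0]],"dr":[[0,0,0],[0,0,0],[0,0,0],[0,0,0],[0,0,0]],"jaw":[255,255,255,255,255]}'
cat > disc.py <<'E'
from meas import *
st=get_state();print(st["eef_pos"]); c,im=snap('w9'); z=st["eef_pos"][2]-.004
b,r=trays(c,im,"orange",(280,270),z); print(r)
ys,xs=np.nonzero(b); k=[(xs[ys==y].min(),y) for y in range(ys.min()+3,ys.min()+50)]+[(xs[ys==y].max(),y) for y in range(ys.min()+3,ys.min()+50)]
P=ray(c,k,z)[:,:2]; A=np.c_[2*P,np.ones(len(P))]; s=np.linalg.lstsq(A,(P**2).sum(1),rcond=None)[0]; print("disc",s[:2],np.sqrt(s[2]+s[0]**2+s[1]**2))
b,r=trays(c,im,"blue",proj(c,[.621,-.247,.01])[0],.016); print(r)
E
python3 disc.py
```

```text
time: 20.13
eef_pos: [0.4773, -0.0701, 0.01]
tcp_rot: [0.976, 0.217, 0.0, 0.0]
contact_force: [0.1, 0.6, 0.7]
opening: 0.452
time: 20.55
eef_pos: [0.4755, -0.0695, 0.0184]
tcp_rot: [0.976, 0.217, -0.002, -0.001]
contact_force: [-0.8, 0.7, -1.6]
opening: 0.249
time: 20.97
eef_pos: [0.538, -0.1653, 0.1028]
tcp_rot: [0.976, 0.218, 0.002, 0.001]
contact_force: [0.1, -0.0, -0.8]
opening: 0.245
time: 21.38
eef_pos: [0.6147, -0.2902, 0.1006]
tcp_rot: [0.976, 0.216, 0.001, 0.001]
contact_force: [-0.5, -1.1, 0.4]
opening: 0.245
time: 21.8
eef_pos: [0.6129, -0.2861, 0.0649]
tcp_rot: [0.976, 0.218, -0.0, -0.0]
contact_force: [-0.3, -0.2, 0.2]
opening: 0.251
[ 0.6129091  -0.28613747  0.06493584]
(array([ 614.3, -285.4]), 58.6, 55.2, 61.7)
disc [ 0.61373621 -0.28439465] 0.028569103556570666
(array([ 622.2, -248.7]), 169.9, 87.1, 81.0)
```

```bash
python3 -m jog '{"travel":[[1,-4,-20],[0,0,-18],[0,0,-8],[0,0,-4],[0,0,0]],"dr":[[0,0,0],[0,0,0],[0,0,0],[0,0,0],[0,0,0]],"jaw":[255,255,255,255,255]}'
python3 -m jog '{"travel":[[0,0,-1],[0,0,0],[0,0,0],[0,0,0],[0,0,0]],"dr":[[0,0,0],[0,0,0],[0,0,0],[0,0,0],[0,0,0]],"jaw":[255,255,255,0,0]}'
python3 -m jog '{"travel":[[0,0,0],[0,0,0],[0,0,0],[0,0,20],[0,0,35]],"dr":[[0,0,0],[0,0,0],[0,0,0],[0,0,0],[0,0,0]],"jaw":[0,0,0,0,0]}'
```

```text
time: 22.27
eef_pos: [0.6143, -0.2908, 0.0152]
tcp_rot: [0.976, 0.217, -0.0, -0.0]
contact_force: [-0.1, 0.4, -0.6]
opening: 0.248
time: 22.68
eef_pos: [0.6146, -0.2913, 0.0145]
tcp_rot: [0.976, 0.217, 0.0, 0.0]
contact_force: [-0.5, -0.7, 0.1]
opening: 0.517
time: 23.1
eef_pos: [0.6108, -0.2889, 0.0638]
tcp_rot: [0.976, 0.217, -0.004, -0.004]
contact_force: [-0.1, -0.4, 0.5]
opening: 0.999
```

```bash
python3 -m jog '{"travel":[[0,0,35],[0,-5,35],[-15,-12,35],[-25,-14,25],[-25,-14,0]],"dr":[[0,0,-5],[0,0,-6],[0,0,-6],[0,0,-6],[0,0,-6]],"jaw":[0,0,0,0,0]}'
python3 -m jog '{"travel":[[-25,-14,0],[-25,-14,0],[-25,-14,0],[-20,-8,0],[0,0,0]],"dr":[[0,0,-6],[0,0,-6],[0,0,-6],[0,0,-4],[0,0,0]],"jaw":[0,0,0,0,0]}'
python3 -m jog '{"travel":[[0,0,0],[0,0,0]],"dr":[[0,0,0],[0,0,0]],"jaw":[0,0]}'
python3 - <<'E'
from meas import *
st=get_state();print(st["eef_pos"],np.degrees(np.arctan2(*Ro.from_quat(st['tcp_rot']).as_matrix()[[1,0],1]))); c,im=snap('w10')
n=proj(c,[.4666,-.4038,.03])[0]; print(n)
for z in(.02,.03):
    b,r=trays(c,im,"black",n,z); print(b.sum(),r,np.argwhere(b).min(0)[::-1],np.argwhere(b).max(0)[::-1])
E
```

```text
time: 23.52
eef_pos: [0.5519, -0.3386, 0.2076]
tcp_rot: [0.999, -0.036, 0.005, 0.004]
contact_force: [1.2, 0.1, 1.3]
opening: 1.001
time: 23.93
eef_pos: [0.4512, -0.3876, 0.1989]
tcp_rot: [0.974, -0.227, -0.001, 0.0]
contact_force: [0.9, -0.6, -0.0]
opening: 1.003
time: 24.1
eef_pos: [0.4547, -0.386, 0.1991]
tcp_rot: [0.975, -0.224, 0.0, -0.0]
contact_force: [-0.2, 0.4, -0.7]
opening: 1.003
[ 0.45465848 -0.3859819   0.19908201] -115.86898065684582
[291.82068846 173.45242136]
5203 (array([ 463.4, -409.5]), 101.0, 60.4, -25.8) [270 124] [326 217]
5203 (array([ 465. , -409.6]), 97.8, 58.6, -25.8) [270 124] [326 217]
```

View pics/w10.png

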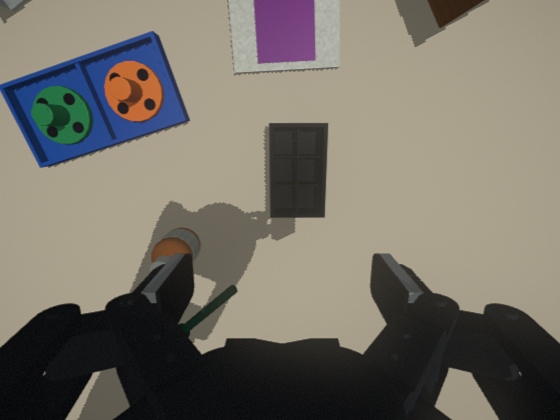

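```bash
python3 -m jog '{"travel":[[3,-8,-20],[3,-8,-35],[3,-8,-35],[0,0,-35],[0,0,-35]],"dr":[[0,0,0],[0,0,0],[0,0,0],[0,0,0],[0,0,0]],"jaw":[0,0,0,0,0]}' 25
python3 -m jog '{"travel":[[0,0,-22],[0,0,-8],[0,0,-4],[0,0,0],[0,0,0]],"dr":[[0,0,0],[0,0,0],[0,0,0],[0,0,0],[0,0,0]],"jaw":[0,0,0,0,0]}'
```

```text
time: 24.57
eef_pos: [0.4646, -0.4099, 0.0375]
tcp_rot: [0.975, -0.223, 0.001, 0.0]
contact_force: [0.4, -0.4, 0.2]
opening: 0.994
time: 24.98
eef_pos: [0.4647, -0.4111, 0.0068]
tcp_rot: [0.975, -0.224, 0.001, 0.001]
contact_force: [0.6, 0.1, 1.0]
opening: 1.001
```

```bash
python3 -m jog '{"travel":[[-1,0,-3],[0,0,0],[0,0,0],[0,0,0],[0,0,0]],"dr":[[0,0,0],[0,0,0],[0,0,0],[0,0,0],[0,0,0]],"jaw":[0,255,255,255,255]}'
python3 -m jog '{"travel":[[0,0,0],[0,0,0],[0,0,0],[0,0,0],[0,0,0]],"dr":[[0,0,0],[0,0,0],[0,0,0],[0,0,0],[0,0,0]],"jaw":[255,255,255,255,255]}'
python3 - <<'E'
from meas import *
st=get_state(); R=Ro.from_quat(st["tcp_rot"]).as_matrix(); print(st["eef_pos"],np.degrees(np.arctan2(R[1,1],R[0,1]))); c,im=snap('w11')
cv2.imwrite('pics/c11.png',cv2.convertScaleAbs(im[:,:,::-1],alpha=1.6,beta=20))
P=proj(c,(st["eef_pos"]+(R@(np.array([[50,-30,-27],[50,30,-27]]).T/1000)).T)); print("expected near rim corners",P)
v=im.max(2); print([int(x) for x in v[130:200:2,260]],[int(x) for x in v[175,190:230:2]],[int(x) for x in v[175,340:380:2]])
E
```

```text
time: 25.4
eef_pos: [0.4628, -0.4107, 0.0031]
tcp_rot: [0.975, -0.224, 0.001, 0.001]
contact_force: [-0.1, -0.3, 4.5]
opening: 0.702
time: 25.82
eef_pos: [0.4627, -0.4107, 0.0031]
tcp_rot: [0.975, -0.224, 0.001, 0.0]
contact_force: [-1.5, -0.1, 5.7]
opening: 0.697
[ 0.46273433 -0.41072205  0.00310735] -115.91313486865799
expected near rim corners [[203.41869024 167.63623986]
 [359.56318932 167.68187154]]
[231, 231, 231, 231, 230, 231, 230, 231, 230, 230, 230, 230, 234, 64, 66, 65, 71, 71, 69, 68, 67, 58, 62, 63, 62, 60, 61, 58, 55, 56, 54, 53, 52, 52, 50] [231, 231, 231, 231, 230, 231, 231, 232, 130, 73, 76, 75, 74, 69, 66, 66, 66, 67, 65, 70] [63, 63, 66, 66, 73, 78, 78, 81, 78, 173, 232, 230, 230, 231, 230, 231, 231, 230, 231, 231]
```

View pics/c11.png

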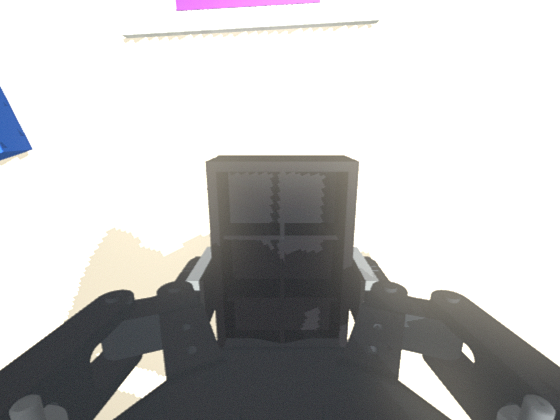

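```bash
python3 -m jog '{"travel":[[0,0,15],[0,0,35],[0,0,35],[0,0,35],[0,0,35]],"dr":[[0,0,0],[0,0,0],[0,0,0],[0,0,0],[0,0,0]],"jaw":[255,255,255,255,255]}'
python3 -m jog '{"travel":[[4,15,12],[9,32,0],[9,32,0],[9,32,0],[9,32,0]],"dr":[[0,0,2],[0,0,2.5],[0,0,2.5],[0,0,2.5],[0,0,2.5]],"jaw":[255,255,255,255,255]}'
python3 -m jog '{"travel":[[9,32,0],[9,32,0],[9,32,0],[9,32,0],[9,32,0]],"dr":[[0,0,2.5],[0,0,2.5],[0,0,2.5],[0,0,2.5],[0,0,2.5]],"jaw":[255,255,255,255,255]}'
python3 -m jog '{"travel":[[9,32,0],[9,32,0],[9,32,0],[9,32,0],[9,32,0]],"dr":[[0,0,2.5],[0,0,2.5],[0,0,2.5],[0,0,2.5],[0,0,2.5]],"jaw":[255,255,255,255,255]}'
python3 -m jog '{"travel":[[9,32,0],[9,32,0],[9,32,0],[9,32,0],[9,32,0]],"dr":[[0,0,2.5],[0,0,2.5],[0,0,2.5],[0,0,2.5],[0,0,1.5]],"jaw":[255,255,255,255,255]}'
python3 -m jog '{"travel":[[3,12,0],[0,6,0],[0,0,0],[0,0,0]],"dr":[[0,0,0],[0,0,0],[0,0,0],[0,0,0]],"jaw":[255,255,255,255]}'
cat > st.py <<'E'
from h import *
st=get_state();print(st['eef_pos'],np.degrees(np.arctan2(*Ro.from_quat(st['tcp_rot']).as_matrix()[[1,0],1])))
E
python3 st.py
```

```text
time: 26.28
eef_pos: [0.4618, -0.4096, 0.1586]
tcp_rot: [0.975, -0.224, -0.0, -0.0]
contact_force: [0.2, 0.0, -0.6]
opening: 0.698
time: 26.7
eef_pos: [0.502, -0.2655, 0.1693]
tcp_rot: [0.993, -0.12, 0.0, -0.0]
contact_force: [1.1, 0.0, -1.4]
opening: 0.696
time: 27.12
eef_pos: [0.547, -0.1053, 0.1692]
tcp_rot: [1.0, -0.011, -0.0, -0.0]
contact_force: [0.5, 0.2, -1.5]
opening: 0.7
time: 27.53
eef_pos: [0.592, 0.0546, 0.1692]
tcp_rot: [0.995, 0.098, -0.0, 0.0]
contact_force: [0.6, -0.4, 0.1]
opening: 0.7
time: 27.95
eef_pos: [0.637, 0.2145, 0.1691]
tcp_rot: [0.98, 0.197, -0.0, 0.0]
contact_force: [-0.0, -0.6, 0.5]
opening: 0.696
time: 28.28
eef_pos: [0.6398, 0.23, 0.1687]
tcp_rot: [0.981, 0.196, -0.001, 0.0]
contact_force: [-0.3, 0.3, -0.1]
opening: 0.699
[0.63979482 0.23000131 0.16871093] -67.43362476728292
```

```bash
python3 -m jog '{"travel":[[0.5,2.5,-25],[0,0,-30],[0,0,-22],[0,0,0],[0,0,0]],"dr":[[0,0,2.5],[0,0,0],[0,0,0],[0,0,0],[0,0,0]],"jaw":[255,255,255,255,255]}'
python3 st.py
python3 -m jog '{"travel":[[0,0,-8],[0,0,-4],[0,0,-2],[0,0,0],[0,0,0]],"dr":[[0,0,0],[0,0,0],[0,0,0],[0,0,0],[0,0,0]],"jaw":[255,255,255,255,255]}'
python3 st.py
```

```text
time: 28.7
eef_pos: [0.6396, 0.2316, 0.0904]
tcp_rot: [0.976, 0.216, -0.002, 0.0]
contact_force: [0.6, 0.1, 0.4]
opening: 0.699
[0.63955164 0.23160341 0.09039035] -65.0181360047428
time: 29.12
eef_pos: [0.6411, 0.2335, 0.0786]
tcp_rot: [0.976, 0.217, 0.0, 0.0]
contact_force: [0.2, -0.2, 0.1]
opening: 0.697
[0.64109661 0.23349259 0.07860162] -64.90510618268866
```

```bash
python3 -m jog '{"travel":[[-0.5,-1,-2],[0,0,-1],[0,0,0],[0,0,0],[0,0,0]],"dr":[[0,0,0],[0,0,0],[0,0,0],[0,0,0],[0,0,0]],"jaw":[255,255,255,255,255]}'
python3 -m jog '{"travel":[[0,0,-0.5],[0,0,0],[0,0,0],[0,0,0],[0,0,0]],"dr":[[0,0,0],[0,0,0],[0,0,0],[0,0,0],[0,0,0]],"jaw":[255,255,255,100,50]}'
python3 -m jog '{"travel":[[0,0,0],[0,0,0],[0,0,0],[0,0,20],[0,0,40]],"dr":[[0,0,0],[0,0,0],[0,0,0],[0,0,0],[0,0,0]],"jaw":[0,0,0,0,0]}'
python3 -m jog '{"travel":[[-15,-7,40],[-25,-12,40],[-30,-15,25],[-30,-15,0],[-10,-5,0]],"dr":[[0,0,0],[0,0,0],[0,0,0],[0,0,0],[0,0,0]],"jaw":[0,0,0,0,0]}'
python3 -m jog '{"travel":[[0,0,0],[0,0,0]],"dr":[[0,0,0],[0,0,0]],"jaw":[0,0]}'
python3 - <<'E'
from meas import *
c,im=snap('w12'); print(c[2]); cv2.imwrite("pics/s2.png",read_camera("scene")[:,:,::-1])
H=hsv(im);v=H[...,2];s=H[...,1]
n=proj(c,[.6423,.2333,.102])[0]; print(n)
for col,nn,z in [("black",n,.102),("yellow",proj(c,[.5775,.204,.012])[0],.012),("green",proj(c,[.58,.21,.06])[0],.072)]:
  try:
    b,r=trays(c,im,col,nn,z); print(col,b.sum(),r, np.argwhere(b).min(0)[::-1],np.argwhere(b).max(0)[::-1])
  except Exception as e: print(col,e)
E
```

```text
time: 29.53
eef_pos: [0.6404, 0.2325, 0.0752]
tcp_rot: [0.976, 0.217, 0.0, 0.0]
contact_force: [-0.6, 0.2, 0.6]
opening: 0.697
time: 29.95
eef_pos: [0.6404, 0.2325, 0.0744]
tcp_rot: [0.976, 0.217, 0.0, -0.0]
contact_force: [0.1, -0.3, -0.4]
opening: 0.799
time: 30.37
eef_pos: [0.6358, 0.2314, 0.1273]
tcp_rot: [0.976, 0.217, -0.007, -0.0]
contact_force: [-0.5, -0.5, 0.4]
opening: 1.001
time: 30.78
eef_pos: [0.5326, 0.1796, 0.2343]
tcp_rot: [0.976, 0.217, 0.001, 0.0]
contact_force: [0.6, 0.4, -1.0]
opening: 0.999
time: 30.95
eef_pos: [0.5344, 0.1804, 0.2322]
tcp_rot: [0.976, 0.217, 0.0, -0.0]
contact_force: [0.1, -0.8, -0.9]
opening: 1.0
[0.59302348 0.2090096  0.37313033]
[280.60254372  59.74233018]
black 8894 (array([637.9, 221. ]), 105.6, 80.4, 24.8) [243   0] [343 136]
yellow 821 (array([577.5, 204. ]), 82.6, 24.2, -64.1) [246 131] [315 152]
green 1066 (array([588.9, 209.6]), 58.3, 18.1, -64.9) [250 122] [309 141]
```

View pics/w12.png

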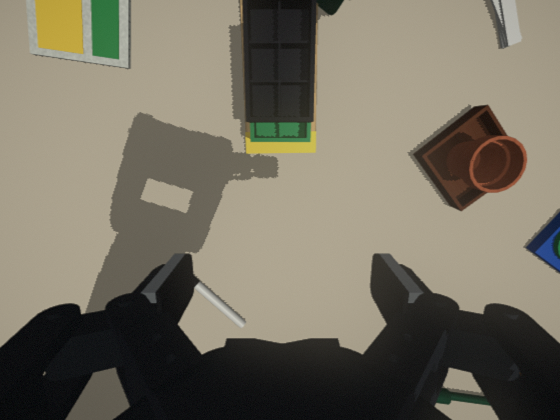

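View pics/s2.png

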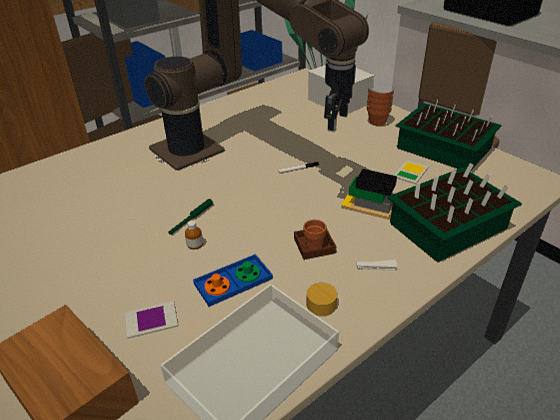

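```bash
python3 - <<'E'
from h import *
c=cam("wrist"); u=-np.array([.9063,.4226]); w=np.array([.4226,-.9063])*-1; w=np.array([-u[1],u[0]]); S=np.array([.6425,.2340])
for n,p,z in [("board end(85,±42)",[[246,152.5],[316,152.5]],.012),("green(70,±30)",[[249.5,141.5],[310,141.5]],.072),("black(50,±30)",[[245,122],[314,122]],.102)]:
    P=ray(c,p,z)[:,:2]-S; print(n,np.round(P@u*1000,1),np.round(P@w*1000,1))
t=cam("top"); im=read_camera("top"); H=hsv(im); m=np.zeros(H.shape[:2],bool); q=proj(t,[.642,.2335,.1])[0].astype(int); print(q)
m[q[1]-35:q[1]+35,q[0]-30:q[0]+30]=1
b=blob((H[...,2]<70)&m,q,50); print("black top",rect(t,b,.1)); print(get_state()["time"])
E
```

```text
board end(85,±42) [83.3 83.2] [-41.4  42.7]
green(70,±30) [67.8 67.7] [-30.4  29.6]
black(50,±30) [49.8 49.6] [-30.7  29.9]
[195 168]
black top (array([600.7, 244.4]), 162.4, 140.2, 35.2)
31.1
```

```bash
python3 - <<'E'
from h import *
t=cam("top"); im=read_camera("top"); h,s,v=[hsv(im)[...,i] for i in range(3)]
T=np.array([621.8,-247.]); ux=np.array([.988,-.156]); uy=np.array([.156,.988])
def w(P,r=18):
    q=proj(t,P)[0].astype(int); m=np.zeros(h.shape,bool); m[q[1]-r:q[1]+r,q[0]-r:q[0]+r]=1; return m
for n,k,P in [("green",(h>50)&(h<95)&(s>90),[.6285,-.205,.012]),("orange",(h>5)&(h<20)&(s>140),[.615,-.288,.012])]:
    r=rect(t,blob(k&w(P)),.012); d=r[0]-T; print(n,r,d@ux,d@uy)
b=blob((h>100)&(h<130)&(s>120)&w([.622,-.247,.01],40)); print("tray",rect(t,b,.014))
b=blob((h<15)&(s>150)&w([.4447,-.2402,.03])); print("bottle",rect(t,b,.03))
E
```

```text
green (array([ 628.6, -206.1]), 57.0, 56.2, -2.1) 0.3380000000000665 41.47000000000001
orange (array([ 614.7, -288.3]), 53.4, 51.0, 88.2) -0.5719999999999087 -41.912
tray (array([ 622. , -245.4]), 168.0, 83.9, 81.0)
bottle (array([ 444.7, -240.2]), 33.2, 27.4, -2.3)
```

All checks are within tolerance, and the gripper is clear of everything.

```bash
python3 -c "
from plant import *
print(sign_off())"
```

```text
the job is handed in; nothing more can be done
None
```

The whole kit is sorted and the job is handed in at about 31 s of the 115 s allowed; `sign_off()` gave no verdict.

- **Pot:** it stands upright in the wooden tray. I checked this by eye in the pictures only.
- **Dials:** in the last top view the green one sits at about (0, +41.5) mm and the orange at about (-1, -42) mm in the blue tray's frame, against bay centres at ±42 mm. That they lie flat was judged by eye.
- **Stack:** measured from the board's yellow end, the green tray is about 19.5 mm towards it and the black tray about 1.4 mm. Both are within about 1 mm sideways and look square. Height and level were not measured; the tool height at release and the pictures fit both trays being seated.
- **Bottle:** its position in the top camera is the same at the end as at the start.

Some checks disagreed or failed:

- The wrist and top cameras differed by 2–4 mm on the stand and about 7 mm on the black tray. I used the wrist values.
- Measured from the estimated stand centre instead of the board end, the stack figures are about 17.8 mm for green and -0.3 mm for black, still inside the limits.
- A last top-view mask of the black tray merged with dark things nearby and was discarded.

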